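# Put the stacked bench blocks away in their trays

## Task

On the goldsmith's bench four forming blocks are piled in one stack: take it apart from the top down, one block at a time, and set each block the same way up and flat on the felt inside the rim of the tray that has its own shape (oblong, hexagonal, round, square). Set the blocks down, do not drop or topple them, and leave the loupe and the little glass pot where they stand.

Things in the scene. Friction and masses are not known exactly. Their poses are not given: they have to be found in the camera images.
- oblong_block: Small oblong steel swage block with three dark cross grooves on its top, 36 (x) by 20 (y) by 18 mm high, about 0.1 kg. Starts as the top of the stack. Origin: centre of the underside; z up.
- hex_block: Hexagonal brass block, 42 mm across flats, 48.5 mm across corners, 20 mm high, about 0.25 kg. Starts second from the top. Origin: centre of the underside; z up; two of its flats face +x and -x (others every 60 degrees), corners lie on +y and -y.
- round_block: Round white nylon block, 56 mm diameter, 20 mm high, about 0.06 kg. Starts third from the top, on the square block. Origin: centre of the underside; z up.
- square_block: Square steel bench block, 64 by 64 mm, 20 mm high, about 0.6 kg. The bottom of the stack, lying on the bench. Origin: centre of the underside; z up; x and y square to its sides.
- oblong_tray: Light wooden tray with a grey felt floor, fixed to the bench, oblong, 58 (x) by 42 (y) mm inside. Felt floor 4 mm above the bench, rim top 10 mm above the bench, walls 5 mm thick. Origin: centre of the underside, on the bench; z up. Place of the oblong block.
- hex_tray: Light wooden tray with a grey felt floor, fixed to the bench, hexagonal, 62 mm across flats inside. Felt floor 4 mm above the bench, rim top 10 mm above the bench, walls 5 mm thick. Origin: centre of the underside, on the bench; z up. Flats face +x and -x and every 60 degrees. Place of the hexagonal block.
- round_tray: Light wooden tray with a grey felt floor, fixed to the bench, round, 76 mm diameter inside. Felt floor 4 mm above the bench, rim top 10 mm above the bench, walls 5 mm thick. Origin: centre of the underside, on the bench; z up. Place of the round block.
- square_tray: Light wooden tray with a grey felt floor, fixed to the bench, square, 84 by 84 mm inside. Felt floor 4 mm above the bench, rim top 10 mm above the bench, walls 5 mm thick. Origin: centre of the underside, on the bench; z up. x and y square to its sides. Place of the square block.
- loupe: Black eyeglass loupe standing on the bench among the trays, 32 mm diameter at its foot, 30 mm high. Origin: centre of the underside. To be left alone.
- glass_pot: Small glass pot with an aluminium lid, 44 mm diameter, 46 mm high, standing on the bench to the robot's right. Origin: centre of the underside. To be left alone.
Things that resemble listed ones, but are neither listed nor needed, are in the scene too. Leave any blue, orange or turquoise look-alike of the round_tray alone.

How it is judged:
By the outcome, as a careful person would: the job done as asked, in the order asked, and still so for the second after the job is handed in, with the robot touching nothing.
It also fails if it takes over 115 s, if anything falls off the work surface, if the arm or the gripper's body presses on something with over 40 N, if the wrist force passes 120 N, or if a joint passes its speed limit or range.

## Robot

A 6-joint arm with a two-finger parallel gripper is mounted at the origin on the work surface. World frame = base frame: x ahead of the robot, y to its left, z up, the work surface at z = 0. Lengths are in m, angles in rad, forces in N, time in s.
With the tool pointing down it reaches from about 0.3 to 0.775 m from the base axis. Payload 14.6 kg.
Tool frame: the origin (TCP) lies midway between the tips of the shut fingers; the grasp point (between the pads) lies 19 mm behind it (ctrl.tcp_to_grasp is the z of the grasp point in the tool frame, in m); z points along the fingers, y is the line along which they close (so a half turn about z gives the same grasp; the last joint's range is limited). The gripper opens to 94 mm and grips with 3 to 60 N. Pads are 16 mm wide; open, the fingers measure 119 mm over their backs; the gripper's body (75 mm by 177 mm) begins 78 mm behind the grasp point.
Start: joints at [1.199, 0.3, 1.521, -0, 1.321, -0.067], TCP at [0.165, 0.525, 0.205] pointing down, gripper open.
Joint ranges: [-3.03, 3.03], [-0.79, 2.21], [0.23, 2.52], [-1.04, 4.18], [0, 3.07], [-2.55, 2.55]. Speed limits (rad/s): [2.22, 2.22, 2.57, 3.14, 3.14, 3.14].

## Interface

Orientations are given as [roll, pitch, yaw] about the fixed x, y, z axes, in that order (R = Rz(yaw) Ry(pitch) Rx(roll)).
In Python, from station import monitor, camera, ctrl gives the robot as it stands.
- The arm moves only by the tool apply_moves, never from a script. Its argument "plan" is one flat list of numbers, 4 for each row, row after row: the shift along the tool's x, y, z in mm, then the turn about the tool's z in rad. In form: [dx, dy, dz, spin, dx, dy, dz, spin, ...]. A call has 1 to 20 rows; each row shifts and turns the commanded pose from where the row before left it, along the tool's axes as they then stand; what a row does not reach is not made up. A row lasts 1/10 s, in which the tool goes at most 50 mm and 8.59 degrees, less where a joint would pass 70% of its speed; a pose out of reach is approached as far as the arm can. A call is refused whole if a number of a shift passes 50 or a number of a turn 0.15, either way. A call with a gripper value outside its range is refused whole. "hand" is the gripper command: -1 is shut, 1 is fully open, values between are in proportion, set as the call begins (left out, the last holds). The fingers move at their own pace and stop on an object; "squeeze" is the grip in N (left out, the last holds). Time passes only in rows, so rows that do not move let the fingers close. It gives the time, the measured TCP pose, the force, the opening and the grip force at its end, in the units of the state.
- monitor.get_obs(): the state, without advancing time (a new reading comes with each control period).
- camera(name): name is "scene" or "top" or "wrist"; returns a dict with "image" (400x640x3 uint8, red, green, blue), "range_z" (400x640 float32, m along the optical axis (not along the pixel's ray), 0 where there is no reading), "mtx" (3x3 intrinsics, pixels), "rvec" (rotation vector, rad) and "tvec" (3), from world to camera coordinates, as OpenCV has them. Camera axes: x right, y down, z forward; pixel columns grow to the right and rows downward; lengths in m; the calibration is good to about 2 mm. The wrist camera is an equidistant fisheye: a pixel r from the principal point sees the ray r / f radians off the axis. A picture is of the moment at which its call begins.
- ctrl.hand_in(): hands the job in; it is judged then, once.
The state is a dict: "time_s": time; "qpos": joint angles; "joint_vel": joint speeds; "tau": joint torques, N m; "ee_pos": TCP position; "eef_rot": TCP orientation; "force": force on the tool from outside, world axes, zero at the start; "moment": the same for the moment, N m; "grip_width": finger opening in m; "grip_force": force on a finger pad.
Only numpy, scipy, OpenCV 4.12 (cv2) and the standard library are available. Lean on these libraries where they do the work, as an engineer would, in place of code of your own. Each camera call takes 0.05 s, during which the arm holds its last target. There are 200 camera calls.

## Working session

There is one attempt and no reset: what is moved stays moved. The work goes in short steps, Python scripts to look and compute and a tool call to move; the robot and the scene stay as the last step left them, time stands still between calls to the robot, and variables do not carry over. Pictures are saved under pics/ and viewed, at most 14 in all, crops included, and the job is handed in when it is done.

Besides the shell and the picture viewer there is one more tool, called after "Emit:" as a command line: name --argument value ..., lists and objects as JSON in quotes. apply_moves: Moves the arm, as the interface text tells. Its arguments: {"type":"object","properties":{"plan":{"type":"array","items":{"type":"number"}},"hand":{"type":"number"},"squeeze":{"type":"number"}},"required":["plan"]}

```bash
mkdir -p pics; python3 - <<'E'
from station import monitor,camera,ctrl
import cv2,numpy as np
o=monitor.get_obs();print({k:np.round(v,3) for k,v in o.items()},ctrl.tcp_to_grasp)
for n in("scene","top"):
    c=camera(n);cv2.imwrite(f"pics/{n}0.png",c["image"][...,::-1]);np.savez(f"{n}0.npz",**c);print(n,c["mtx"].round(1).tolist(),c["rvec"],c["tvec"])
E
```

```text
{'time_s': np.float64(0.0), 'qpos': array([ 1.199,  0.3  ,  1.522, -0.   ,  1.321, -0.067]), 'joint_vel': array([-0.002,  0.001, -0.001, -0.   , -0.002,  0.001]), 'tau': array([ 0.0000e+00, -5.3181e+01, -3.5274e+01,  7.1000e-02,  2.4000e-02,
       -0.0000e+00]), 'ee_pos': array([0.165, 0.524, 0.205]), 'eef_rot': array([-3.14 , -0.   ,  2.837]), 'force': array([-0.248, -1.099,  0.035]), 'moment': array([ 0.011, -0.029,  0.032]), 'grip_force': np.float64(0.0), 'grip_width': np.float64(0.094)} -0.0188
scene [[391.4, 0.0, 313.4], [0.0, 391.4, 202.3], [0.0, 0.0, 1.0]] [ 2.16484425  0.9062898  -0.40914915] [-0.34774    -0.12018865  1.1778772 ]
top [[374.6, 0.0, 315.0], [0.0, 374.6, 203.3], [0.0, 0.0, 1.0]] [ 2.18384165 -2.16654362  0.13557114] [0.02278547 0.44824451 1.01915325]
```

View pics/top0.png

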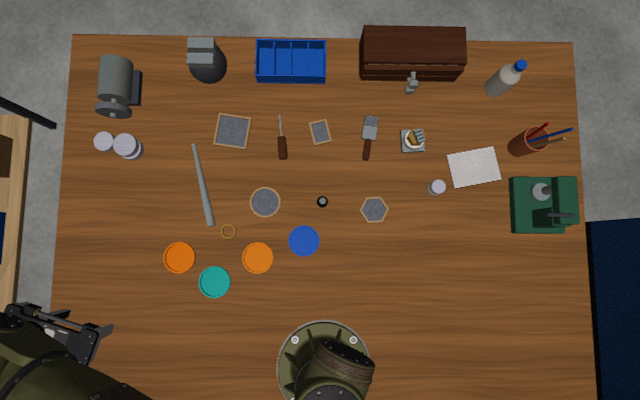

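View pics/scene0.png

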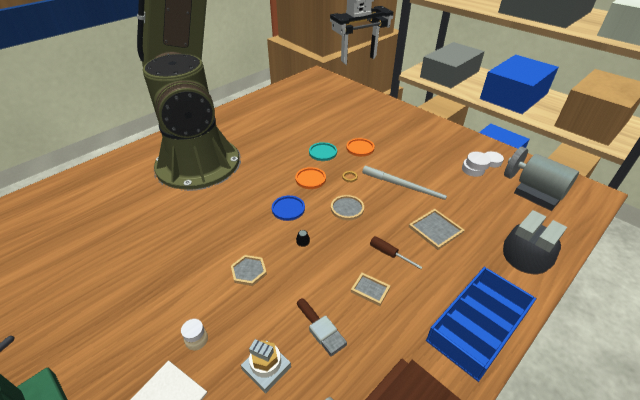

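```bash
cat > h.py <<'E'
import numpy as np,cv2
def w2c(c):
    return cv2.Rodrigues(np.float64(c["rvec"]))[0],np.float64(c["tvec"]).ravel()
def rays(c,px,fish=False):
    K=c["mtx"];n=(np.float64(px).reshape(-1,2)-K[:2,2])/[K[0,0],K[1,1]]
    if fish:
        r=np.linalg.norm(n,axis=1,keepdims=True)+1e-12;n=n/r*np.tan(r)
    return np.c_[n,np.ones(len(n))]
def atz(c,px,z,fish=False):
    R,t=w2c(c);d=rays(c,px,fish)@R;o=-R.T@t   # d: world dirs
    return o+d*((z-o[2])/d[:,2])[:,None]
def proj(c,P,fish=False):
    R,t=w2c(c);q=np.float64(P).reshape(-1,3)@R.T+t;K=c["mtx"]
    n=q[:,:2]/q[:,2:]
    if fish:
        r=np.linalg.norm(q[:,:2],axis=1,keepdims=True);n=q[:,:2]/(r+1e-12)*np.arctan2(r,q[:,2:])
    return n*[K[0,0],K[1,1]]+K[:2,2]
def cloud(c,box,fish=False):
    u0,v0,u1,v1=box;vv,uu=np.mgrid[v0:v1,u0:u1];z=c["range_z"][v0:v1,u0:u1].ravel()
    R,t=w2c(c);r=rays(c,np.c_[uu.ravel(),vv.ravel()],fish)*z[:,None]
    return ((r-t)@R).reshape(v1-v0,u1-u0,3)
E
python3 - <<'E'
from h import *
c=np.load("top0.npz");im=c["image"];hsv=cv2.cvtColor(im,cv2.COLOR_RGB2HSV)
for n,u,v in(("sq",232,131),("ob",320,132),("rd",265,202),("hx",374,209)):
    b=(u-26,v-26,u+26,v+26);s=hsv[b[1]:b[3],b[0]:b[2]]
    m=((s[...,1]<70)).astype(np.uint8);k,l,st,ce=cv2.connectedComponentsWithStats(m)
    i=l[26,26];cs,_=cv2.findContours((l==i).astype(np.uint8),0,2);ct=max(cs,key=cv2.contourArea)[:,0]+[b[0],b[1]]
    w=atz(c,ct,.004);r=cv2.minAreaRect((w[:,:2]*1000).astype(np.float32));print(n,r,(w.min(0)+w.max(0))/2)
    print(' depthz',np.median(cloud(c,(u-3,v-3,u+3,v+3))[...,2]))
P=cloud(c,(385,110,445,170));np.set_printoptions(linewidth=250)
print((P[15:48:2,12:46:2,2]*1000).round().astype(int))
for lo,hi in((.072,.085),(.05,.067),(.032,.048),(.013,.028)):
    q=P[(P[...,2]>lo)&(P[...,2]<hi)];print(lo,len(q),q.min(0),q.max(0),cv2.minAreaRect((q[:,:2]*1000).astype(np.float32)))
for n,u,v in(("loupe",322,201),("pot",438,187)):print(n,cloud(c,(u-1,v-1,u+1,v+1)).reshape(-1,3).mean(0))
a=cv2.resize(im[105:175,378:448],(560,560),interpolation=2)
s=np.load("scene0.npz")["image"][330:390,230:300];s=cv2.resize(s,(240,206))
o=np.zeros((560,800,3),np.uint8);o[:,:560]=a;o[:206,560:]=s;cv2.imwrite("pics/stack.png",o[...,::-1])
from station import camera
w=camera("wrist");cv2.imwrite("pics/w0.png",w["image"][...,::-1]);print(w["mtx"],w["rvec"],w["tvec"])
E
```

```text
sq ((658.2772827148438, 266.8984680175781), (83.02796936035156, 83.625), 81.94942474365234) [0.65916009 0.26668029 0.004     ]
 depthz 0.005153310183012834
ob ((658.373291015625, 13.638236999511719), (56.3935546875, 40.95543670654297), 14.142878532409668) [0.65787499 0.0143101  0.004     ]
 depthz 0.003324013754137968
rd ((452.5882873535156, 167.45614624023438), (74.16276550292969, 73.50687408447266), 0.998071014881134) [0.45258691 0.16750328 0.004     ]
 depthz 0.003927542341524845
hx ((433.88677978515625, -140.44717407226562), (59.88606262207031, 65.66996002197266), 0.46467292308807373) [ 0.43388697 -0.14044793  0.004     ]
 depthz 0.004088203032529395
[[   4    3    2   -3    1    1    0    2    1   -1    2    1    0   -3    4    2   -1]
 [   1    0    1   -2    2   -1   -3    1    2    3    1   -1    3    2   -1    1    1]
 [  -1   -3    3    2    3   -4    2    2   61   61   79   78   21    3    2    0    3]
 [  -1   -2   22   18   19   18   43   62   75   76   79   79   77   -1    2   -4   -1]
 [  -1    3   20   21   21   40   59   64   68   78   77   79   82   63    0   -1    
[... 1397 characters left out ...]
.72584533691406), 63.38822555541992)
0.032 114 [ 0.6030956  -0.27300764  0.03208079] [ 0.65626613 -0.22160944  0.04684255] ((624.8661499023438, -243.23768615722656), (53.599971771240234, 38.84905242919922), 44.50811767578125)
0.013 170 [ 0.59922332 -0.2852491   0.01300234] [ 0.66517491 -0.21651314  0.02681294] ((632.0398559570312, -250.49954223632812), (65.56714630126953, 66.26874542236328), 3.3243279457092285)
loupe [0.45509149 0.00840805 0.03088898]
pot [ 0.49521307 -0.31077461  0.04505671]
[[309.70691629   0.         316.71846626]
 [  0.         309.70691629 205.43795845]
 [  0.           0.           1.        ]] [-2.36528058 -1.73904364 -0.21225043] [-0.54873726 -0.02568097  0.39111397]
```

View pics/stack.png

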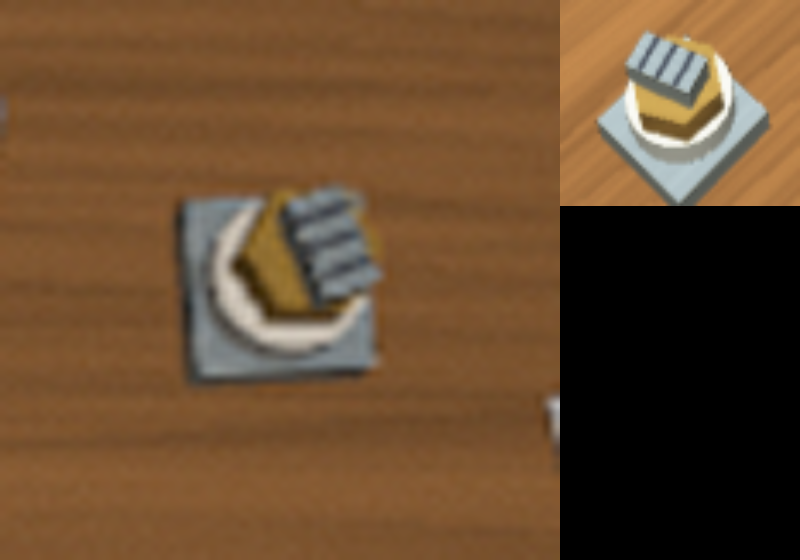

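Top view: stack at (413,140), with the grooved oblong on top, the hex and round below it, and the square at the bottom. Trays:
- square (232,131)
- oblong (320,132)
- round (265,202), grey felt with a wood rim
- hex (374,209)

Look-alikes to leave alone are blue (304,240), orange (180,257) and (257,257), and turquoise (214,282). The crop confirms the stack. I'm moving above it now.

Emit:
apply_moves --plan '[-34,-30,0,0,-34,-30,0,0,-34,-30,0,0,-34,-30,0,0,-34,-30,0,0,-34,-30,0,0,-34,-30,0,0,-34,-30,0,0,-34,-30,0,0,-34,-30,0,0,-34,-30,0,0,-34,-30,0,0,-34,-30,0,0,-34,-30,0,0,-34,-30,0,0,-34,-30,0,0,-34,-30,0,0,-34,-30,0,0,-34,-30,0,0,-34,-30,0,0]' --hand 1

```text
time_s: 2.15
ee_pos: [0.6342, -0.2534, 0.2051]
eef_rot: [3.141, -0.0, 2.837]
force: [0.4, 1.2, 0.3]
grip_width: 0.0941
grip_force: 0.0
```

Emit:
apply_moves --plan '[0,0,0,0.146,0,0,0,0.146,0,0,0,0.146,0,0,0,0.146,0,0,0,0.146,0,0,0,0.146,0,0,0,0.146,0,0,0,0.146,0,0,0,0.146,0,0,0,0.146,0,0,0,0.146,0,0,0,0.146,0,0,0,0.146,0,0,0,0.146,0,0,0,0.146,0,0,0,0.146,0,0,0,0.146,0,0,0,0,0,0,0,0]'

```text
time_s: 4.05
ee_pos: [0.6336, -0.2518, 0.2052]
eef_rot: [-3.141, 0.0, 0.359]
force: [-0.5, 0.4, -0.1]
grip_width: 0.0937
grip_force: 0.0
```

```bash
cat > look.py <<'E'
import sys
from h import *
from station import monitor,camera
def state():
    o=monitor.get_obs();print("t",round(float(o["time_s"]),2),"p",np.round(o["ee_pos"],4),"rpy",np.round(o["eef_rot"],4),"w",round(float(o["grip_width"]),4),"F",np.round(o["force"],1),"gf",round(float(o["grip_force"]),1));return o
def go(o,x,y,z,yaw=None):
    p=np.array(o["ee_pos"]);a=o["eef_rot"][2];d=np.array([x,y,z])-p;ca,sa=np.cos(a),np.sin(a)
    print("tool mm",np.round(1000*np.array([ca*d[0]+sa*d[1],sa*d[0]-ca*d[1],-d[2]]),1),"spin",None if yaw is None else round(-(((yaw-a)+np.pi/2)%np.pi-np.pi/2),3))
def wrist(name):
    w=camera("wrist");np.savez("w.npz",**w);cv2.imwrite(f"pics/{name}.png",w["image"][...,::-1]);return w
E
python3 - <<'E'
from look import *
state();w=wrist("w1");print(w["range_z"][150:300:30,200:440:40].round(3))
E
```

```text
t 4.05 p [ 0.6336 -0.2518  0.2052] rpy [-3.1413e+00  3.0000e-04  3.5920e-01] w 0.0937 F [-0.5  0.4 -0.1] gf 0.0
[[0.379 0.371 0.38  0.379 0.379 0.379]
 [0.373 0.388 0.389 0.327 0.389 0.387]
 [0.397 0.398 0.397 0.317 0.399 0.397]
 [0.408 0.185 0.408 0.408 0.408 0.174]
 [0.131 0.417 0.418 0.418 0.418 0.169]]
```

View pics/w1.png

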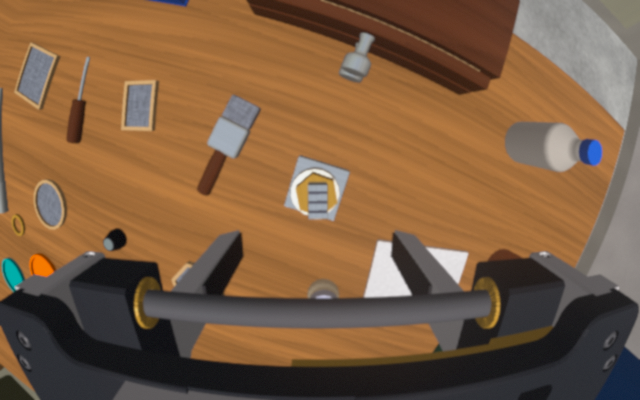

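```bash
python3 - <<'E'
from h import *
w=np.load("w.npz");im=w["image"][150:225,275:355]
cv2.imwrite("pics/w1c.png",cv2.resize(im,(640,600),interpolation=2)[...,::-1])
for n,z in(("ob",.078),("sq",.02)):
    print(n,atz(w,[[317,195]],z,True))
E
```

```text
ob [[ 0.63665937 -0.2512197   0.078     ]]
sq [[ 0.6250934 -0.2556817  0.02     ]]
```

View pics/w1c.png

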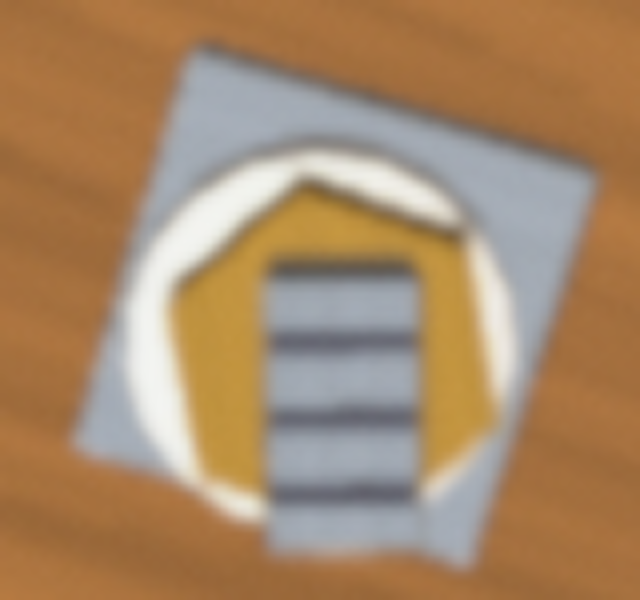

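```bash
python3 - <<'E'
from h import *
w=np.load("w.npz");R,t=w2c(w);print("cam",-R.T@t)
f=lambda L,z:atz(w,np.float64(L)/8+[274.56,149.56],z,True)[:,:2]*1000
o=f([(268,277),(414,277),(418,550),(268,550)],.078);print("ob",o.mean(0),cv2.minAreaRect(o.astype(np.float32)))
h=f([(303,190),(460,242),(495,420),(205,482),(172,300)],.06);print("hex\n",h.round(1),np.degrees(np.arctan2(*np.diff(h,axis=0).T[::-1])))
print("hex c from opposite corners",(h[1]+h[3])/2,(h[2]+h[4])/2)
th=np.linspace(0,6.28,5);r=f([(318,148),(517,340),(126,330),(240,515),(200,200)],.04)
A=np.c_[2*r,np.ones(5)];s=np.linalg.lstsq(A,(r**2).sum(1),rcond=None)[0];print("round",s[:2],np.sqrt(s[2]+s[:2]@s[:2]))
q=f([(197,58),(597,182),(468,570),(76,450)],.02);print("sq",q.mean(0),cv2.minAreaRect(q.astype(np.float32)))
E
```

```text
cam [ 0.69788451 -0.22759982  0.38502634]
ob [ 630.47089751 -253.89861815] ((630.5211791992188, -254.02920532226562), (35.751285552978516, 19.374319076538086), 20.67220115661621)
hex
 [[ 653.3 -239.8]
 [ 654.2 -261.7]
 [ 633.2 -275. ]
 [ 611.2 -241.3]
 [ 633.3 -228.6]] [ -87.78512429 -147.71736695  123.11129891   29.9771763 ]
hex c from opposite corners [ 632.71573166 -251.53062801] [ 633.25392658 -251.79655467]
round [ 630.7212021  -250.96340493] 27.767567041563982
sq [ 631.36614045 -252.50295433] ((631.4780883789062, -252.58499145507812), (63.004024505615234, 62.91794967651367), 3.0514068603515625)
```

Emit:
apply_moves --plan '[-3.6,0.7,20,0,0,0,30,0,0,0,30,0,0,0,25,0,0,0,15,0,0,0,10,0,0,0,7,0,0,0,0,0,0,0,0,0]' --hand 1

```text
time_s: 5.0
ee_pos: [0.6309, -0.2539, 0.0694]
eef_rot: [3.141, -0.001, 0.355]
force: [0.4, -0.4, 0.7]
grip_width: 0.0941
grip_force: 0.0
```

Emit:
apply_moves --plan '[0,0,0,0,0,0,0,0,0,0,0,0,0,0,0,0,0,0,0,0,0,0,0,0,0,0,0,0,0,0,0,0,0,0,0,0,0,0,0,0,0,0,0,0,0,0,0,0]' --hand -1 --squeeze 15

```text
time_s: 6.2
ee_pos: [0.6305, -0.2537, 0.0684]
eef_rot: [3.142, 0.0, 0.355]
force: [-0.5, 0.5, -0.0]
grip_width: 0.0197
grip_force: 15.0
```

Emit:
apply_moves --plan '[0,0,-10,0,0,0,-20,0,0,0,-20,0,0,0,-10,0,14.9,-30.2,0,0,14.9,-30.2,0,0,14.9,-30.2,0,0,14.9,-30.2,0,0,14.9,-30.2,0,0,14.9,-30.2,0,0,14.9,-30.2,0,0,14.9,-30.2,0,0,0,0,0,0.108,0,0,0,0,0,0,0,0]'

```text
time_s: 7.7
ee_pos: [0.6583, 0.0139, 0.1284]
eef_rot: [3.142, 0.0, 0.249]
force: [0.4, 0.1, 0.2]
grip_width: 0.0199
grip_force: 15.0
```

```bash
python3 - <<'E'
from look import *
o=state();go(o,.658,.014,.016,.247);wrist("w2")
E
```

```text
t 7.7 p [0.6583 0.0139 0.1284] rpy [3.1416e+00 3.0000e-04 2.4920e-01] w 0.0199 F [0.4 0.1 0.2] gf 15.0
tool mm [ -0.2  -0.2 112.4] spin 0.002
```

View pics/w2.png

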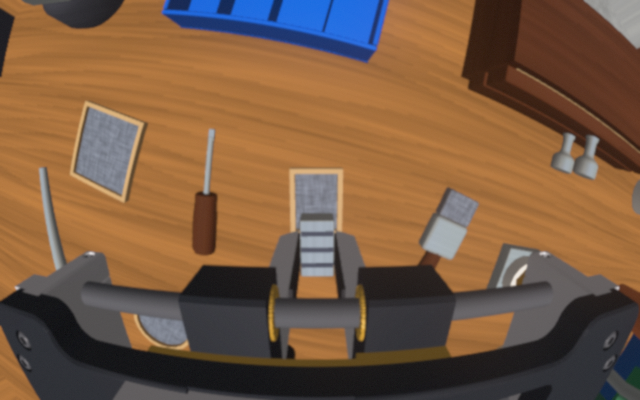

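Emit:
apply_moves --plan '[0,0,20,0,0,0,30,0,0,0,30,0,0,0,20,0,0,0,8,0,0,0,4,0,0,0,2,0,0,0,1,0,0,0,0.5,0,0,0,0.3,0,0,0,0,0,0,0,0,0]'

```text
time_s: 8.95
ee_pos: [0.6584, 0.0143, 0.0128]
eef_rot: [3.142, -0.0, 0.247]
force: [0.1, 0.6, -1.0]
grip_width: 0.02
grip_force: 15.0
```

Emit:
apply_moves --plan '[0,0,0.4,0,0,0,0.3,0,0,0,0,0]'

```text
time_s: 9.25
ee_pos: [0.6585, 0.0143, 0.0124]
eef_rot: [3.142, -0.0, 0.247]
force: [-3.6, -0.6, 5.3]
grip_width: 0.0196
grip_force: 15.0
```

Emit:
apply_moves --plan '[0,0,0,0,0,0,0,0,0,0,0,0,0,0,0,0,0,0,0,0,0,0,0,0,0,0,-5,0,0,0,-15,0,0,0,-30,0,0,0,-40,0,0,0,-30,0,0,0,-20,0,0,0,0,0]' --hand 0

```text
time_s: 10.55
ee_pos: [0.6597, 0.0143, 0.1566]
eef_rot: [3.14, -0.006, 0.247]
force: [0.6, -0.6, 0.7]
grip_width: 0.0472
grip_force: 0.0
```

```bash
python3 - <<'E'
from look import *
o=state();go(o,.633,-.2516,.15,.0405)
c=camera("top");np.savez("t.npz",**c)
P=cloud(c,(300,112,340,152));q=P[(P[...,2]>.016)&(P[...,2]<.03)];print("ob",len(q),np.median(q,0),cv2.minAreaRect((q[:,:2]*1000).astype(np.float32)))
E
```

```text
t 10.55 p [0.6597 0.0143 0.1566] rpy [ 3.1398 -0.0063  0.2468] w 0.0472 F [ 0.6 -0.6  0.7] gf 0.0
tool mm [-90.8 251.3   6.6] spin 0.206
ob 0 [nan nan nan] ((0.0, 0.0), (0.0, 0.0), 0.0)
  return _methods._mean(a, axis=axis, dtype=dtype,
  ret = um.true_divide(
```

Emit:
apply_moves --plan '[-11.3,31.4,0,0,-11.3,31.4,0,0,-11.3,31.4,0,0,-11.3,31.4,0,0,-11.3,31.4,0,0,-11.3,31.4,0,0,-11.3,31.4,0,0,-11.3,31.4,0,0,0,0,0,-0.106,0,0,0,-0.106,0,0,0,-0.106,0,0,0,0,0,0,0,0]' --hand 1

```text
time_s: 11.9
ee_pos: [0.6318, -0.2512, 0.1511]
eef_rot: [-3.14, 0.001, 0.562]
force: [-0.3, 0.2, 0.9]
grip_width: 0.094
grip_force: 0.0
```

```bash
python3 - <<'E'
from look import *
o=state();w=wrist("w3")
c=np.round(proj(w,[.633,-.2516,.06],True)).astype(int)[0];print(c)
u,v=c;im=w["image"][v-50:v+50,u-50:u+50];h=cv2.cvtColor(im,cv2.COLOR_RGB2HSV)
m=((h[...,1]>140)&(h[...,2]>165)&(h[...,0]>17)).astype(np.uint8)
k,l,st,ce=cv2.connectedComponentsWithStats(m);i=1+st[1:,4].argmax();ct=cv2.findContours((l==i).astype(np.uint8),0,2)[0][0][:,0]+[u-50,v-50]
P=(atz(w,ct,.06,True)[:,:2]*1000).astype(np.float32);hull=cv2.convexHull(P);M=cv2.moments(hull);c=np.array([M['m10'],M['m01']])/M['m00'];print("hex",c,"area",M['m00'],"exp",42**2*.866)
for a in range(0,60,3):
    pass
th=np.radians(np.arange(0,60,.5));hp=hull[:,0]-c
def wid(t):d=np.array([np.cos(t),np.sin(t)]);s=hp@d;return s.max()-s.min()
W=[sum(wid(t+k*np.pi/3) for k in range(3)) for t in th];print("flat normal deg",np.degrees(th[np.argmin(W)]),min(W)/3)
go(o,c[0]/1e3,c[1]/1e3,.048,.564)
# hex tray refine
E
```

```text
t 11.9 p [ 0.6318 -0.2512  0.1511] rpy [-3.1405e+00  8.0000e-04  5.6170e-01] w 0.094 F [-0.3  0.2  0.9] gf 0.0
[318 206]
hex [ 632.63975939 -252.2323064 ] area 1395.5386828067712 exp 1527.624
flat normal deg 1.5000000000000002 40.77485376563834
tool mm [  0.2   1.3 103.1] spin -0.002
```

Emit:
apply_moves --plan '[0.3,1.1,20,0,0,0,30,0,0,0,25,0,0,0,15,0,0,0,8,0,0,0,5,0,0,0,0,0,0,0,0,0]'

```text
time_s: 12.75
ee_pos: [0.6334, -0.2524, 0.05]
eef_rot: [3.14, -0.001, 0.565]
force: [0.2, -0.7, -0.5]
grip_width: 0.0941
grip_force: 0.0
```

Emit:
apply_moves --plan '[0,0,0,0,0,0,0,0,0,0,0,0,0,0,0,0,0,0,0,0,0,0,0,0,0,0,0,0,0,0,0,0,0,0,0,0,0,0,0,0]' --hand -1 --squeeze 20

```text
time_s: 13.75
ee_pos: [0.6329, -0.2521, 0.0489]
eef_rot: [-3.142, 0.0, 0.565]
force: [-0.2, 0.3, -0.0]
grip_width: 0.0419
grip_force: 19.9
```

Emit:
apply_moves --plan '[0,0,-8,0,0,0,-22,0,0,0,-22,0,0,0,-8,0,-18,-33.5,0,0,-18,-33.5,0,0,-18,-33.5,0,0,-18,-33.5,0,0,-18,-33.5,0,0,-18,-33.5,0,0,0,0,0,0.03,0,0,0,0,0,0,0,0]'

```text
time_s: 15.05
ee_pos: [0.4345, -0.1404, 0.109]
eef_rot: [3.141, -0.0, 0.535]
force: [0.2, 0.5, -3.1]
grip_width: 0.0417
grip_force: 19.9
```

```bash
python3 - <<'E'
from look import *
o=state();go(o,.434,-.1405,.0145,.535);wrist("w4")
E
```

```text
t 15.05 p [ 0.4345 -0.1404  0.109 ] rpy [ 3.1412e+00 -3.0000e-04  5.3550e-01] w 0.0417 F [ 0.2  0.5 -3.1] gf 19.9
tool mm [-0.5 -0.2 94.5] spin 0.0
```

View pics/w4.png

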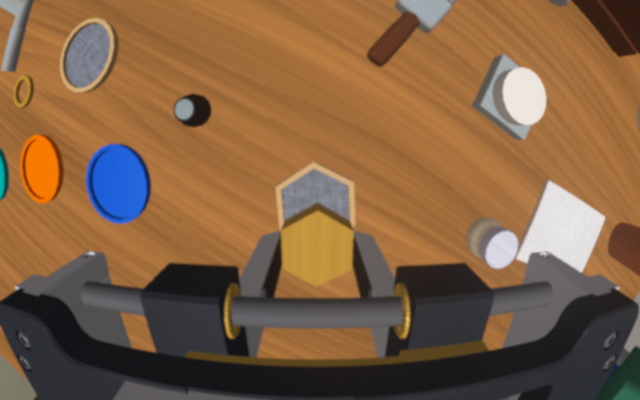

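The hex block is held at (317,245), aligned with its tray at (315,195). The round block at (522,97) still sits on the square one.

Emit:
apply_moves --plan '[-0.5,0,20,0,0,0,30,0,0,0,20,0,0,0,13,0,0,0,6,0,0,0,3,0,0,0,2,0,0,0,1,0,0,0,0.6,0,0,0,0.5,0,0,0,0.3,0,0,0,0,0,0,0,0,0]'

```text
time_s: 16.4
ee_pos: [0.4338, -0.1405, 0.0128]
eef_rot: [3.141, -0.0, 0.535]
force: [-1.5, 1.7, 3.8]
grip_width: 0.0417
grip_force: 19.9
```

Emit:
apply_moves --plan '[0,0,0,0,0,0,0,0,0,0,0,0,0,0,0,0,0,0,0,0,0,0,-5,0,0,0,-15,0,0,0,-30,0,0,0,-40,0,0,0,-30,0,0,0,0,0]' --hand 0.3

```text
time_s: 17.5
ee_pos: [0.4353, -0.1411, 0.1366]
eef_rot: [3.136, -0.004, 0.535]
force: [-0.6, -0.9, -0.4]
grip_width: 0.0611
grip_force: 0.0
```

```bash
python3 - <<'E'
from look import *
o=state();go(o,.6307,-.251,.12)
E
```

```text
t 17.5 p [ 0.4353 -0.1411  0.1366] rpy [ 3.1362 -0.0041  0.5349] w 0.0611 F [-0.6 -0.9 -0.4] gf 0.0
tool mm [112.1 194.2  16.6] spin None
```

Emit:
apply_moves --plan '[18.7,32.4,0,0,18.7,32.4,0,0,18.7,32.4,0,0,18.7,32.4,0,0,18.7,32.4,0,0,18.7,32.4,0,0,0,0,0,0,0,0,0,0]' --hand 1

```text
time_s: 18.3
ee_pos: [0.6289, -0.2504, 0.1309]
eef_rot: [-3.14, 0.001, 0.535]
force: [0.5, 0.2, -0.8]
grip_width: 0.0942
grip_force: 0.0
```

```bash
python3 - <<'E'
from look import *
o=state();w=wrist("w5")
u,v=np.round(proj(w,[.6307,-.251,.04],True)).astype(int)[0];print(u,v)
im=w["image"][v-60:v+60,u-60:u+60];h=cv2.cvtColor(im,cv2.COLOR_RGB2HSV)
m=((h[...,1]<35)&(h[...,2]>205)).astype(np.uint8)
k,l,st,ce=cv2.connectedComponentsWithStats(m);i=l[60,60];print(i,st[:,4])
ct=max(cv2.findContours((l==i).astype(np.uint8),0,2)[0],key=len)[:,0]+[u-60,v-60]
P=(atz(w,ct,.04,True)[:,:2]*1000).astype(np.float32);print(cv2.minEnclosingCircle(P),cv2.fitEllipse(P))
c=cv2.fitEllipse(P)[0];go(o,c[0]/1e3,c[1]/1e3,.029)
E
```

```text
t 18.3 p [ 0.6289 -0.2504  0.1309] rpy [-3.1397e+00  1.3000e-03  5.3470e-01] w 0.0942 F [ 0.5  0.2 -0.8] gf 0.0
318 205
1 [11601  2799]
((630.0933227539062, -250.62796020507812), 27.600847244262695) ((630.3504028320312, -250.54867553710938), (53.65095138549805, 54.40274429321289), 13.086188316345215)
tool mm [  1.2   0.9 101.9] spin None
```

Emit:
apply_moves --plan '[1.3,1,20,0,0,0,30,0,0,0,25,0,0,0,13,0,0,0,8,0,0,0,5,0,0,0,0,0,0,0,0,0]'

```text
time_s: 19.15
ee_pos: [0.6313, -0.2509, 0.0326]
eef_rot: [3.14, -0.001, 0.535]
force: [-0.3, -0.2, 0.4]
grip_width: 0.0941
grip_force: 0.0
```

Emit:
apply_moves --plan '[0,0,0,0,0,0,0,0,0,0,0,0,0,0,0,0,0,0,0,0,0,0,0,0,0,0,0,0,0,0,0,0]' --hand -1 --squeeze 12

```text
time_s: 19.95
ee_pos: [0.6309, -0.2507, 0.0316]
eef_rot: [3.142, 0.0, 0.535]
force: [-0.4, 0.1, 0.7]
grip_width: 0.0555
grip_force: 12.0
```

Emit:
apply_moves --plan '[0,0,-8,0,0,0,-20,0,0,0,-25,0,0,0,-20,0,0,0,-8,0,5.4,-41,0,0,5.4,-41,0,0,5.4,-41,0,0,5.4,-41,0,0,5.4,-41,0,0,5.4,-41,0,0,5.4,-41,0,0,5.4,-41,0,0,5.4,-41,0,0,5.4,-41,0,0,5.4,-41,0,0,0,0,0,0,0,0,0,0]'

```text
time_s: 21.75
ee_pos: [0.4519, 0.1679, 0.1124]
eef_rot: [3.141, 0.0, 0.537]
force: [0.7, 0.7, -1.5]
grip_width: 0.0552
grip_force: 12.0
```

```bash
python3 - <<'E'
from look import *
o=state();go(o,.4526,.1675,.0175);wrist("w6")
E
```

```text
t 21.75 p [0.4519 0.1679 0.1124] rpy [3.1415e+00 3.0000e-04 5.3660e-01] w 0.0552 F [ 0.7  0.7 -1.5] gf 12.0
tool mm [ 0.4  0.8 94.9] spin None
```

View pics/w6.png

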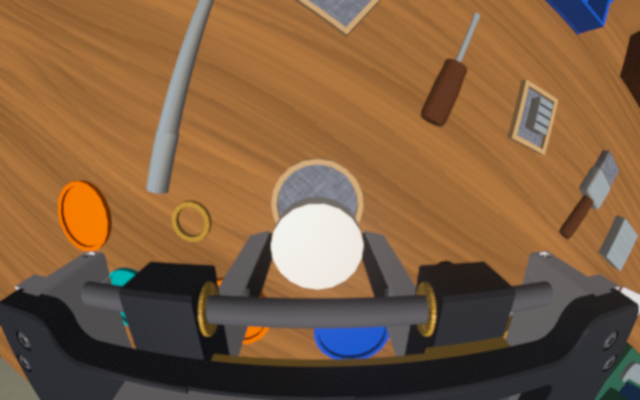

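The round block is held at (317,246), in line with its tray at (317,200). The oblong block is lying correctly in its own tray at (537,115).

Emit:
apply_moves --plan '[0.4,0.8,20,0,0,0,30,0,0,0,20,0,0,0,13,0,0,0,6,0,0,0,3,0,0,0,2,0,0,0,1,0,0,0,0.6,0,0,0,0.5,0,0,0,0.4,0,0,0,0,0,0,0,0,0]'

```text
time_s: 23.1
ee_pos: [0.4529, 0.1671, 0.0161]
eef_rot: [3.142, -0.0, 0.535]
force: [-0.5, 0.5, -0.4]
grip_width: 0.0552
grip_force: 12.0
```

Emit:
apply_moves --plan '[0,0,0.3,0,0,0,0.3,0,0,0,0.2,0,0,0,0,0]'

```text
time_s: 23.5
ee_pos: [0.4529, 0.1671, 0.0155]
eef_rot: [3.142, -0.0, 0.535]
force: [-2.1, -1.3, 4.7]
grip_width: 0.0552
grip_force: 12.0
```

Emit:
apply_moves --plan '[0,0,0,0,0,0,0,0,0,0,0,0,0,0,0,0,0,0,0,0,0,0,-5,0,0,0,-15,0,0,0,-30,0,0,0,-30,0,0,0,-20,0,0,0,0,0]' --hand 0.6

```text
time_s: 24.6
ee_pos: [0.4541, 0.1675, 0.1181]
eef_rot: [3.14, -0.005, 0.535]
force: [0.3, -0.5, -0.5]
grip_width: 0.0749
grip_force: 0.0
```

Emit:
apply_moves --plan '[-5.4,41,0,0,-5.4,41,0,0,-5.4,41,0,0,-5.4,41,0,0,-5.4,41,0,0,-5.4,41,0,0,-5.4,41,0,0,-5.4,41,0,0,-5.4,41,0,0,-5.4,41,0,0,-5.4,41,0,0,0,0,0,0.12,0,0,0,0.12,0,0,0,0.12,0,0,0,0.12,0,0,0,0,0,0,0,0]' --hand 1

```text
time_s: 26.3
ee_pos: [0.6314, -0.2511, 0.1144]
eef_rot: [-3.141, 0.001, 0.058]
force: [0.6, 0.1, 0.0]
grip_width: 0.094
grip_force: 0.0
```

```bash
python3 - <<'E'
from look import *
o=state();w=wrist("w7")
u,v=np.round(proj(w,[.631,-.2515,.02],True)).astype(int)[0]
P=cloud(w,(u-70,v-60,u+70,v+60),True);m=(P[...,2]>.012)&(P[...,2]<.03)
k,l,st,ce=cv2.connectedComponentsWithStats(m.astype(np.uint8));q=P[l==l[60,70]];print(u,v,len(q),np.median(q[:,2]),cv2.minAreaRect((q[:,:2]*1000).astype(np.float32)))
im=w["image"];h=cv2.cvtColor(im,cv2.COLOR_RGB2HSV)[v-60:v+60,u-70:u+70]
m=((h[...,1]<60)&(h[...,2]>135)).astype(np.uint8);k,l,st,ce=cv2.connectedComponentsWithStats(m)
ct=max(cv2.findContours((l==l[60,70]).astype(np.uint8),0,2)[0],key=len)[:,0]+[u-70,v-60]
r=cv2.minAreaRect((atz(w,ct,.02,True)[:,:2]*1000).astype(np.float32));print(r)
go(o,r[0][0]/1e3,r[0][1]/1e3,.009,.053)
cv2.imwrite("pics/w7c.png",cv2.resize(w["image"][v-75:v+75,u-100:u+100],(600,450))[...,::-1])
E
```

```text
t 26.3 p [ 0.6314 -0.2511  0.1144] rpy [-3.141e+00  1.000e-03  5.830e-02] w 0.094 F [0.6 0.1 0. ] gf 0.0
316 206 4768 0.0205641687051479 ((632.1350708007812, -252.10244750976562), (64.6348876953125, 64.59420013427734), 3.4460391998291016)
((631.4605712890625, -251.99440002441406), (62.550296783447266, 63.95528030395508), 3.4476146697998047)
tool mm [ -0.    0.9 105.4] spin 0.005
```

View pics/w7c.png

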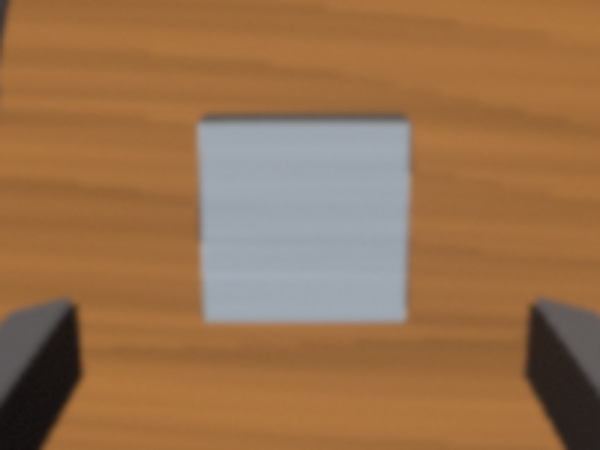

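The square block is alone, centred at (305,220) in the crop and squared up to the fingers.

Emit:
apply_moves --plan '[0.4,0.9,20,0,0,0,30,0,0,0,25,0,0,0,15,0,0,0,9,0,0,0,5,0,0,0,2,0,0,0,0,0,0,0,0,0]'

```text
time_s: 27.25
ee_pos: [0.6325, -0.2522, 0.0102]
eef_rot: [3.141, -0.001, 0.055]
force: [-1.3, 0.3, -0.4]
grip_width: 0.0939
grip_force: 0.0
```

Emit:
apply_moves --plan '[0,0,0,0,0,0,0,0,0,0,0,0,0,0,0,0,0,0,0,0,0,0,0,0,0,0,0,0]' --hand -1 --squeeze 40

```text
time_s: 27.95
ee_pos: [0.6321, -0.252, 0.0093]
eef_rot: [-3.141, -0.0, 0.055]
force: [0.0, 1.8, 1.8]
grip_width: 0.0636
grip_force: 40.0
```

Emit:
apply_moves --plan '[0,0,-10,0,0,0,-30,0,0,0,-30,0,0,0,-20,0,4.2,-39.7,0,0,4.2,-39.7,0,0,4.2,-39.7,0,0,4.2,-39.7,0,0,4.2,-39.7,0,0,4.2,-39.7,0,0,4.2,-39.7,0,0,4.2,-39.7,0,0,4.2,-39.7,0,0,4.2,-39.7,0,0,4.2,-39.7,0,0,4.2,-39.7,0,0,4.2,-39.7,0,0,0,0,0,0.0975,0,0,0,0.0975,0,0,0,0]'

```text
time_s: 29.95
ee_pos: [0.6579, 0.2663, 0.0988]
eef_rot: [3.141, 0.001, -0.141]
force: [0.1, -1.2, -6.7]
grip_width: 0.0638
grip_force: 40.0
```

```bash
python3 - <<'E'
from look import *
o=state();go(o,.6587,.2668,.0145,-.14);wrist("w8")
E
```

```text
t 29.95 p [0.6579 0.2663 0.0988] rpy [ 3.1408e+00  1.1000e-03 -1.4130e-01] w 0.0638 F [ 0.1 -1.2 -6.7] gf 40.0
tool mm [ 0.7 -0.6 84.3] spin -0.001
```

View pics/w8.png

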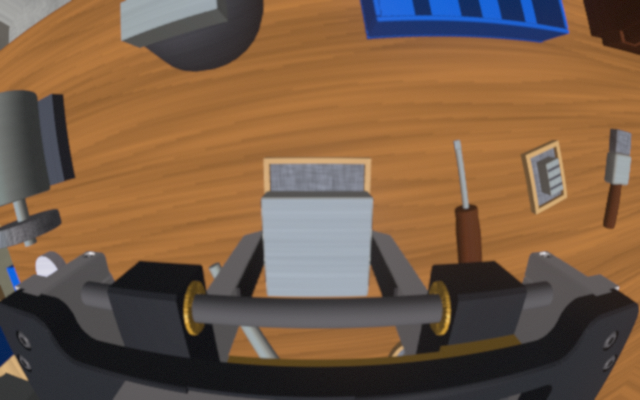

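The square block is held at (317,245), square to its tray at (317,178) and clear of the screwdriver at (467,220).

Emit:
apply_moves --plan '[0.7,-0.6,20,0,0,0,25,0,0,0,18,0,0,0,10,0,0,0,5,0,0,0,3,0,0,0,1.5,0,0,0,1,0,0,0,0.6,0,0,0,0.5,0,0,0,0.4,0,0,0,0,0,0,0,0,0]'

```text
time_s: 31.3
ee_pos: [0.6592, 0.2668, 0.0143]
eef_rot: [-3.142, -0.0, -0.14]
force: [0.0, 0.1, -7.3]
grip_width: 0.0632
grip_force: 40.0
```

Emit:
apply_moves --plan '[0,0,0.4,0,0,0,0.3,0,0,0,0.3,0,0,0,0.2,0,0,0,0,0]'

```text
time_s: 31.8
ee_pos: [0.6592, 0.2668, 0.0134]
eef_rot: [-3.142, -0.0, -0.14]
force: [-1.8, -0.9, -2.7]
grip_width: 0.0637
grip_force: 40.0
```

Emit:
apply_moves --plan '[0,0,0.2,0,0,0,0,0]'

```text
time_s: 32.0
ee_pos: [0.6592, 0.2668, 0.0133]
eef_rot: [-3.141, -0.0, -0.14]
force: [-3.8, -2.6, 1.3]
grip_width: 0.0634
grip_force: 40.0
```

Emit:
apply_moves --plan '[0,0,0,0,0,0,0,0,0,0,0,0,0,0,0,0,0,0,0,0,0,0,0,0,0,0,-5,0,0,0,-15,0,0,0,-30,0,0,0,-30,0,0,0,-30,0,0,0,-20,0,0,0,0,0]' --hand 0.75

```text
time_s: 33.3
ee_pos: [0.6604, 0.2672, 0.1478]
eef_rot: [-3.139, -0.006, -0.14]
force: [0.1, -0.2, -0.6]
grip_width: 0.082
grip_force: 0.0
```

Emit:
apply_moves --plan '[-30,0,-10,0,-30,0,-10,0,-30,0,-10,0,-30,0,-10,0,-30,-20,-10,0,-30,-20,0,0,-30,-30,0,0,-30,-30,0,0,-30,-30,0,0,-20,-30,0,0,-20,-30,0,0,-20,-30,0,0,0,0,0,0,0,0,0,0]'

```text
time_s: 34.7
ee_pos: [0.3761, 0.5186, 0.1919]
eef_rot: [-3.132, 0.016, -0.109]
force: [0.5, -0.3, 0.3]
grip_width: 0.0823
grip_force: 0.0
```

```bash
python3 - <<'E'
from look import *
state();c=camera("top");im=c["image"]
for n,u,v in(("sq",232,131),("ob",320,132),("rd",265,202),("hx",374,209),("loupe",322,201),("pot",438,187)):
    P=cloud(c,(u-22,v-22,u+22,v+22));q=P[(P[...,2]>.015)&(P[...,2]<.06)&(np.hypot(*np.moveaxis(P[...,:2]-P[22,22,:2],-1,0))<.06)];print(n,len(q),np.median(q[:,2]).round(4),[np.round(x,1) for x in cv2.minAreaRect((q[:,:2]*1000).astype(np.float32))],cloud(c,(u-1,v-1,u+1,v+1)).reshape(-1,3).mean(0).round(3))
cv2.imwrite("pics/end.png",cv2.resize(im[100:260,160:460],(800,427))[...,::-1])
E
```

```text
t 34.7 p [0.3761 0.5186 0.1919] rpy [-3.1319  0.0159 -0.1085] w 0.0823 F [ 0.5 -0.3  0.3] gf 0.0
sq 528 0.0244 [array([659.3, 267.6]), array([65.8, 65.5]), np.float64(82.8)] [0.653 0.264 0.025]
ob 0 nan [array([0., 0.]), array([0., 0.]), np.float64(0.0)] [0.575 0.023 0.283]
rd 320 0.0242 [array([450.7, 165.8]), array([62.3, 55.2]), np.float64(42.2)] [0.452 0.167 0.023]
hx 202 0.0243 [array([ 434.4, -138.8]), array([44.4, 59.1]), np.float64(76.7)] [ 0.435 -0.137  0.025]
loupe 88 0.0289 [array([453.4,   7.9]), array([25. , 25.4]), np.float64(0.5)] [0.455 0.008 0.03 ]
pot 224 0.0452 [array([ 494.5, -309.2]), array([39.2, 39.4]), np.float64(79.6)] [ 0.495 -0.31   0.047]
  return _methods._mean(a, axis=axis, dtype=dtype,
  ret = ret.dtype.type(ret / rcount)
```

View pics/end.png

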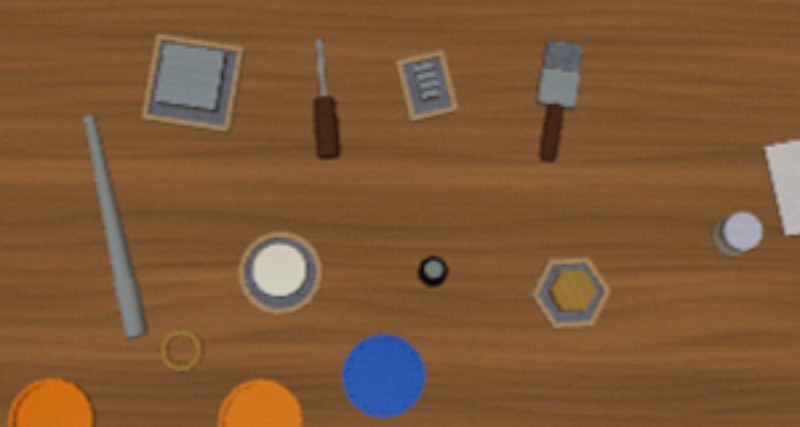

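All four blocks lie flat in their own trays in the final crop: square (190,77), oblong (427,82), round (280,270) and hex (573,290). The loupe (433,270) and the pot (740,230) haven't moved.

```bash
python3 -c "
from station import ctrl
print(ctrl.hand_in())"
```

```text
the job is handed in; nothing more can be done
None
```

The stack was taken apart from the top down, each block was set flat in its own tray, the loupe and glass pot were not moved, and the job was handed in at about 35 s of the 115 s allowed.

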